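Slip-angle test on the classroom tilt board

TASK

Find the angle at which the plain wooden block slips: slowly raise the hinged tilt board by its end bar until the plain block has slid down to the foot stop, stop there at once so that the rubber-soled block is still resting up where it was, and leave the board standing at that angle without lowering it. Then note the angle by swinging the pointer arm beside the board until it lies in line with (parallel to) the board, and let go. Do not touch the two blocks, and leave the tape roll, paint bottle and pot alone.

Things in the scene. Friction and masses are not known exactly. Their poses are not given: they have to be found in the camera images.
- hinge (a point): Point on the tilt-board rig's hinge axis, mid-width, 50 mm above the table; fixed. x along the level hinge axis, y level from the hinge towards the board's free end (roughly to the robot's left), z up. Plywood base 12 mm thick: x -150 to +110, y -30 to +320 mm. A fixed aluminium arc scale, radius 200 mm about the axis, 0 to 70 degrees, 5 mm thick, stands at x = -100 mm.
- board (a joint): Angle of the white hinged board above level, rad: 0 = level on its rest (the start), grows as the free end is raised, stops at 1.1. The hinge is stiff: the board stays where it is left; raising takes about 4 to 8 N at the end bar. The board is 150 mm wide, 10 mm thick, 330 mm long from the hinge axis; its upper face is 6 mm above that axis when level.
- board_bar (a point): Middle of the round steel bar across the board's free end, used to raise it: 12 mm thick, 116 mm long, 390 mm from the hinge axis, 51 mm above the table when level. Thin rods 50 mm either side of its middle carry it; a 54 mm gap lies between bar and board end; outside it is free. Turns with the board: x along bar and hinge axis, y outward along the board. The bar can turn in a grip.
- foot (a point): Point on the board's upper face, mid-width, at the uphill side of the foot stop (a wooden strip 14 mm high), 22 mm from the hinge axis. Axes turn with the board: x along the hinge axis, y up the board, z out of its face.
- plain_mid (a point): Centre of the plain wooden block, loose on the board: 45 mm wide, 60 mm along the board, 25 mm high, 40 to 85 g; 37 mm to one or the other side of mid-width. Starts 190 to 230 mm up from the foot point, and is 30 mm from it when resting on the stop. It slips first, at an unknown angle between about 0.27 and 0.43 rad, slowly at first, then all the way.
- soled_mid (a point): Centre of the rubber-soled block beside it: a wooden block 37 x 50 x 30 mm on an overhanging black rubber sole 45 x 60 x 6 mm, 36 mm high in all, 60 to 130 g. Starts 190 to 230 mm up from the foot point. It slips too if the board is raised some 0.1 rad or more beyond the angle at which the plain block slips.
- pointer (a joint): Angle of the pointer arm above level, rad, about the same axis and in the same sense as the board: in line when both are equal. Starts at 0.7 to 0.9, above the board; range 0 to 1.15. A stiff hinge holds it where it is left; 1 to 2 N at its pin moves it. A flat aluminium arm 6 x 14 mm, 370 mm long, 85 mm to the -x side of the board's middle.
- pointer_pin (a point): Grip point on the black round pin at the pointer arm's end: 12 mm thick, 360 mm from the hinge axis, sticking out sideways (-x, away from the board) from 88 to 148 mm off the board's middle; this point is at 118 mm. x along the pin, y outward along the arm.
- tape_mid (a point): Middle of a roll of black tape, 100 mm across, 48 mm high, lying on the table: a bystander.
- paint_mid (a point): Middle of a white paint bottle, 56 mm across, 150 mm high, standing: a bystander.
- pot_mid (a point): Middle of a white ceramic pot, 84 mm across, 100 mm high: a bystander.

How it is judged:
On the way, in this order (a step that is already met when the one before it is completed fails the run):
1. the plain block has slipped down to the foot stop and the soled block still rests above (y of plain_mid in the frame of foot below 0.045 m and y of soled_mid in the frame of foot above 0.165 m), for 0.2 s.
2. the pointer arm lies in line with the raised board (angle between the y axis of board_bar and the y axis of pointer_pin, either way round below 0.05 rad and y of plain_mid in the frame of foot below 0.045 m and value of joint board above 0.25 rad), for 0.2 s.
At the end, for the whole second after the job is handed in: The plain block rests against the foot stop (within 15 mm), the soled block is still more than 165 mm up from the stop, the board stands at the slip angle (over 0.25 rad), the pointer arm is parallel to it within 0.05 rad (3 degrees), and all is at rest (all of step 2 and y of plain_mid in the frame of foot above 0 m and y of soled_mid in the frame of foot above 0.165 m and velocity of joint board between -0.02 and 0.02 rad/s and velocity of joint pointer between -0.02 and 0.02 rad/s); the robot touches nothing.
It fails at once if the soled block slid down too: the board was raised too far (y of soled_mid in the frame of foot below 0.165 m).
It fails at once if the robot touched a block (contact force between any of the fingers, the arm and plain above 0.5 N or contact force between any of the fingers, the arm and soled above 0.5 N).
It fails at once if the board was jerked up faster than 0.8 rad/s (velocity of joint board above 0.8 rad/s).
It fails at once if the board was dropped or lowered after the slip (faster than 0.2 rad/s) (y of plain_mid in the frame of foot below 0.045 m and velocity of joint board below -0.2 rad/s).
It fails at once if a bystander was moved more than 40 mm (distance of any of tape_mid, paint_mid, pot_mid from where it was at the start of the episode above 0.04 m).
It also fails if it takes over 61 s, if anything falls off the work surface, if the arm or the gripper's body presses on something with over 40 N, if the wrist force passes 120 N, or if a joint passes its speed limit or range.

ROBOT

A 6-joint arm with a two-finger parallel gripper is mounted at the origin on the work surface. World frame = base frame: x ahead of the robot, y to its left, z up, the work surface at z = 0. Lengths are in m, angles in rad, forces in N, time in s.
With the tool pointing down it reaches from about 0.35 to 0.925 m from the base axis. Payload 6.4 kg.
Tool frame: the origin (TCP) lies midway between the tips of the shut fingers; the grasp point (between the pads) lies 19 mm behind it; z points along the fingers, y is the line along which they close (so a half turn about z gives the same grasp; the last joint's range is limited). The gripper opens to 94 mm and grips with 3 to 60 N. Pads are 16 mm wide; open, the fingers measure 119 mm over their backs; the gripper's body (75 mm by 177 mm) begins 78 mm behind the grasp point.
Start: joints at [-1.454, 0.245, 1.558, -0, 1.339, -0.174], TCP at [0.186, -0.623, 0.205] pointing down, gripper open.
Joint ranges: [-3.13, 3.13], [-1.02, 2.26], [0.13, 2.54], [-0.95, 4.09], [0.21, 2.88], [-2.74, 2.74]. Speed limits (rad/s): [2.57, 2.57, 3.14, 3.14, 3.14, 3.14].

INTERFACE

Orientations are given as a unit quaternion [x, y, z, w].
In Python, from rig import r gives the robot as it stands.
- The arm moves only by the tool jog_arm, never from a script. Its argument "targets" is a list of rows, each a list of 3 entries, a list of its own where there are three numbers: the turn, a rotation vector about the tool's x, y, z in rad, then the shift along the tool's x, y, z in cm, then the opening, from 0 (shut) to 1 (fully open). A call has 1 to 20 rows; each row is the pose to reach, as a shift and turn from the pose commanded when the call began, along the tool's axes at that moment; what a row does not reach only later rows make up. A row lasts 1/10 s, in which the tool goes at most 50 mm and 8.59 degrees, less where a joint would pass 70% of its speed; a pose out of reach is approached as far as the arm can. A call with a gripper value outside its range is refused whole. The fingers move at their own pace and stop on an object; the grip force is fixed at half the most. Time passes only in rows, so rows that repeat a pose let the fingers close. It gives the time, the measured TCP pose, the force, the opening and the grip force at its end, in the units of the state.
- r.sense(): the state, without advancing time (a new reading comes with each control period).
- r.read_camera(name): name is "scene" or "top"; returns the picture (400x640x3 uint8, red, green, blue); there is no depth.
- r.camera_params(name): a dict with "fx", "fy", "cx", "cy" (pixels), "dist" ([k1, k2, p1, p2, k3] as OpenCV has them; the pictures are not rectified), "eye" and "orientation" of the camera in the world. Camera axes: x right, y down, z forward; pixel columns grow to the right and rows downward; lengths in m; the calibration is good to about 2 mm. A picture is of the moment at which its call begins. camera_params takes no time and is no camera call.
- r.close_job(): hands the job in; it is judged then, once.
The state is a dict: "t": time; "q": joint angles; "qvel": joint speeds; "joint_torque": joint torques, N m; "tcp_pos": TCP position; "tcp_rot": TCP orientation; "ft_force": force on the tool from outside, world axes, zero at the start; "wrist_torque": the same for the moment, N m; "width": opening from 0.0 (shut) to 1.0 (fully open); "grip_force": force on a finger pad.
Only numpy, scipy, OpenCV 4.12 (cv2) and the standard library are available. Lean on these libraries where they do the work, as an engineer would, in place of code of your own. Each camera call takes 0.05 s, during which the arm holds its last target. There are 200 camera calls.

## Working session

There is one attempt and no reset: what is moved stays moved. The work goes in short steps, Python scripts to look and compute and a tool call to move; the robot and the scene stay as the last step left them, time stands still between calls to the robot, and variables do not carry over. Pictures are saved under pics/ and viewed, at most 10 in all, crops included, and the job is handed in when it is done.

Besides the shell and the picture viewer there is one more tool, called by a JSON object that holds its "op" and its "data". jog_arm: Moves the arm, as the interface text tells. Its arguments: {"type":"object","properties":{"targets":{"type":"array"}},"required":["targets"]}

```bash
mkdir -p pics; ls
python3 - <<'E'
from rig import r
import cv2,numpy as np
for n in("scene","top"):
    im=r.read_camera(n); cv2.imwrite(f"pics/{n}0.png",im[:,:,::-1]); print(n,r.camera_params(n))
s=r.sense();print(s["t"],s["tcp_pos"],s["tcp_rot"],s["ft_force"])
E
```

```text
pics
scene {'fx': 397.8827686081962, 'fy': 397.8827686081962, 'cx': 318.89077911622405, 'cy': 197.75967248644642, 'dist': array([-0.02900369,  0.        ,  0.        ,  0.        ,  0.        ]), 'eye': array([1.12916504, 0.80334335, 0.80402333]), 'orientation': array([ 0.27611535,  0.84756632, -0.4317663 , -0.13772984])}
top {'fx': 485.01852754957343, 'fy': 485.01852754957343, 'cx': 316.5948427281691, 'cy': 201.56670618642437, 'dist': array([-0.12851366,  0.        ,  0.        ,  0.        ,  0.        ]), 'eye': array([ 0.3816357 , -0.02864208,  1.70243453]), 'orientation': array([ 0.7139757 , -0.69862167,  0.02890407, -0.03648318])}
0.1 [ 0.18630378 -0.62217139  0.20448125] [ 9.89447776e-01  1.44887478e-01  2.68807006e-05 -8.46552238e-04] [0.02152049 0.05656069 0.25543138]
```

View pics/scene0.png

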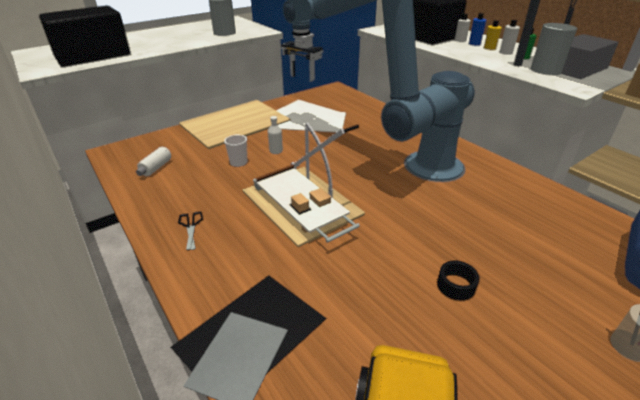

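View pics/top0.png

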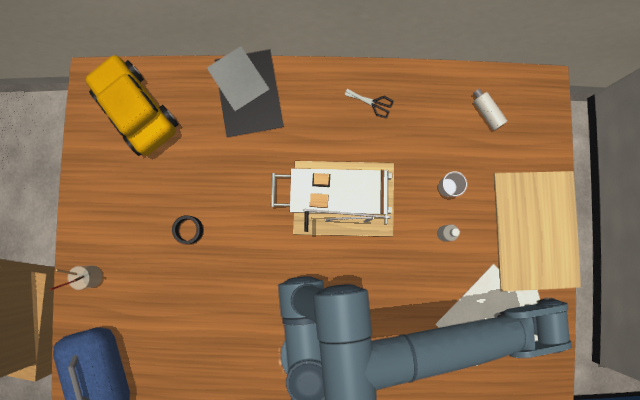

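The top view shows the rig with its hinge at px (388,193) and its bar at (273,190). The pointer is on the robot side at about (310,222), the plain block at about (319,200) and the soled block at about (321,180). I'll enlarge both views to measure.

Run:
```python
import cv2,numpy as np
a=cv2.imread("pics/top0.png")[155:245,265:400]; b=cv2.imread("pics/scene0.png")[105:250,235:370]
cv2.imwrite("pics/topc.png",cv2.resize(a,None,fx=5.5,fy=5.5,interpolation=cv2.INTER_CUBIC))
cv2.imwrite("pics/scenec.png",cv2.resize(b,None,fx=4,fy=4,interpolation=cv2.INTER_CUBIC))
```

```text
(no output)
```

View pics/topc.png

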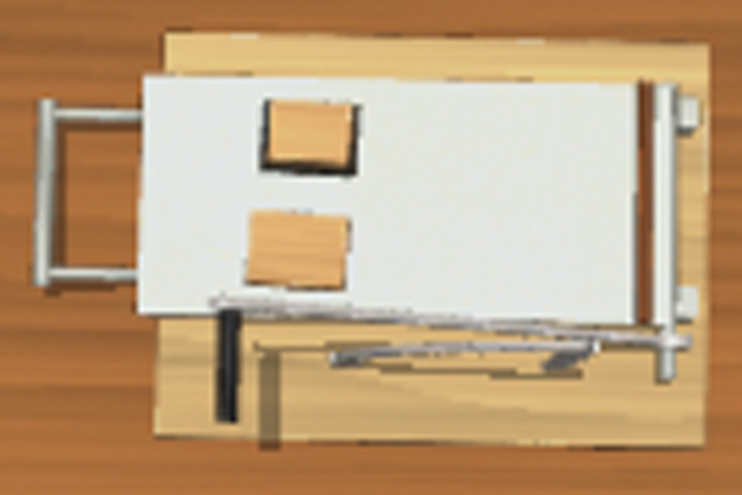

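View pics/scenec.png

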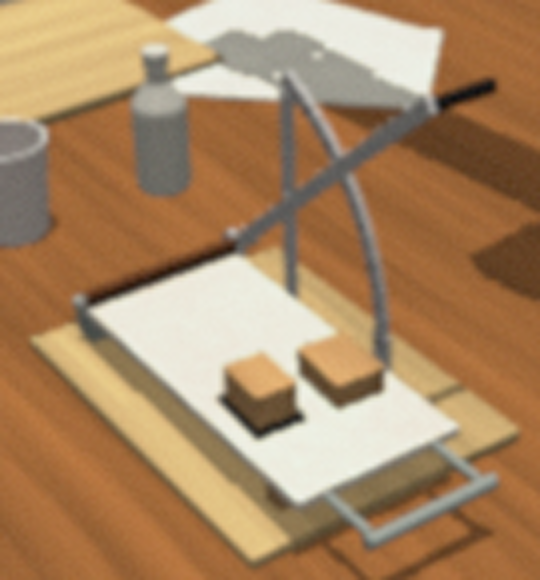

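The crops give base corners, board corners, bar ends and the pin tip in both views. I'll fit the rig's pose with the height left free, and triangulate the bar and pin separately.

```bash
cat > h.py <<'E'
import numpy as np,cv2
from scipy.optimize import least_squares
from scipy.spatial.transform import Rotation as R
from rig import r
C={n:r.camera_params(n) for n in("scene","top")}
def proj(n,P):
    c=C[n];M=R.from_quat(c["orientation"]).as_matrix().T
    K=np.array([[c["fx"],0,c["cx"]],[0,c["fy"],c["cy"]],[0,0,1]])
    return cv2.projectPoints(np.atleast_2d(P).astype(float),cv2.Rodrigues(M)[0],-M@c["eye"],K,c["dist"])[0][:,0]
def world(p,L): # p=hx,hy,hz,yaw
    return R.from_euler("z",p[3]).apply(np.atleast_2d(L))+p[:3]
def arm(x,rad,th,off=0): return [x,rad*np.cos(th)-off*np.sin(th),rad*np.sin(th)+off*np.cos(th)]
def tri(d,x0=(.5,.2,.1)):
    f=least_squares(lambda X:np.concatenate([proj(n,X)[0]-d[n] for n in d]),x0);return f.x,f.fun
E
python3 - <<'E'
from h import *
T=lambda u,v:((u+.5)/5.5-.5+265,(v+.5)/5.5-.5+155)
S=lambda u,v:((u+.5)/4-.5+235,(v+.5)/4-.5+105)
b=-.038
obs=[("top",T(165,33),(.11,.32,b)),("top",T(710,44),(.11,-.03,b)),("top",T(155,437),(-.15,.32,b)),("top",T(703,447),(-.15,-.03,b)),
("top",T(46,98),(.058,.39,.001)),("top",T(41,290),(-.058,.39,.001)),("top",T(143,75),(.075,.33,.006)),("top",T(138,316),(-.075,.33,.006)),("top",T(228,422),None),
("scene",S(372,540),(.058,.39,.001)),("scene",S(495,482),(-.058,.39,.001)),("scene",S(255,562),(.11,.32,b)),("scene",S(520,432),(-.15,.32,b)),("scene",S(32,340),(.11,-.03,b)),
("scene",S(298,503),(.075,.33,.006)),("scene",S(457,430),(-.075,.33,.006)),("scene",S(493,86),None)]
def f(p): return np.concatenate([proj(n,world(p,L if L else arm(-.148,.36,p[4])))[0]-uv for n,uv,L in obs])
s=least_squares(f,[.5,-.2,.05,0,.8],loss="soft_l1");print(s.x.round(4));print(s.fun.reshape(-1,2).round(1).tolist())
np.save("rig0.npy",s.x)
for nm,a,c in(("bar+",T(46,98),S(372,540)),("bar-",T(41,290),S(495,482)),("pintip",T(228,422),S(493,86))):
    X,e=tri({"top":a,"scene":c});print(nm,X.round(4),e.round(1))
p=s.x;print("bar",world(p,[0,.39,.001]),"pin",world(p,arm(-.118,.36,p[4])))
E
```

```text
[ 0.5724 -0.247   0.0495  0.003   0.7456]
[[-0.3, 0.2], [-0.5, -0.0], [-0.3, 0.4], [0.5, 0.4], [0.0, 0.9], [0.0, -0.5], [-0.2, 0.3], [-0.4, -0.0], [-0.2, 0.4], [-1.2, 1.3], [-0.4, -0.0], [-0.8, -0.1], [0.2, -0.5], [-0.7, 0.0], [-0.0, 0.3], [0.5, -0.6], [-0.2, -0.0]]
bar+ [0.6289 0.1449 0.0569] [-0.6  0.7 -0.8 -0.1]
bar- [0.5117 0.143  0.0497] [-0.  0. -0. -0.]
pintip [0.4241 0.0172 0.2939] [-0.2  0.2 -0.3 -0. ]
bar [[0.57121863 0.1430274  0.05054029]] pin [[0.45360052 0.01715782 0.2937654 ]]
```

{"op": "jog_arm", "data": {"targets": [[[0,0,0],[0,0,-20],1],[[0,0,0],[0,0,-20],0.6],[[0,0,0],[0,0,-20],0.6],[[0,0,0],[0,0,-20],0.6],[[0,0,0.29],[58.8,-62.2,-19.5],0.6],[[0,0,0.29],[58.8,-62.2,-19.5],0.6],[[0,0,0.29],[58.8,-62.2,-19.5],0.6],[[0,0,0.29],[58.8,-62.2,-19.5],0.6],[[0,0,0.29],[58.8,-62.2,-19.5],0.6],[[0,0,0.29],[58.8,-62.2,-19.5],0.6],[[0,0,0.29],[58.8,-62.2,-19.5],0.6],[[0,0,0.29],[58.8,-62.2,-19.5],0.6],[[0,0,0.29],[58.8,-62.2,-19.5],0.6],[[0,0,0.29],[58.8,-62.2,-19.5],0.6],[[0,0,0.29],[58.8,-62.2,-19.5],0.6],[[0,0,0.29],[58.8,-62.2,-19.5],0.6],[[0,0,0.29],[58.8,-62.2,-19.5],0.6],[[0,0,0.29],[58.8,-62.2,-19.5],0.6],[[0,0,0.29],[58.8,-62.2,-19.5],0.6],[[0,0,0.29],[58.8,-62.2,-19.5],0.6]]}}

```text
t: 2.1
tcp_pos: [0.5465, 0.094, 0.4004]
tcp_rot: [1.0, 0.001, -0.0, 0.0]
ft_force: [0.5, -0.6, 0.3]
width: 0.6
grip_force: 0.0
```

{"op": "jog_arm", "data": {"targets": [[[0,0,0],[0,0,0],0.6],[[0,0,0],[0,0,0],0.6],[[0,0,0],[0,0,0],0.55]]}}

```text
t: 2.4
tcp_pos: [0.5459, 0.091, 0.4006]
tcp_rot: [1.0, -0.0, -0.0, 0.0]
ft_force: [-0.3, -0.8, 0.4]
width: 0.562
grip_force: 0.0
```

{"op": "jog_arm", "data": {"targets": [[[0,0,0],[1.3,-2.6,0],0.55],[[0,0,0],[2.5,-5.2,0],0.55],[[0,0,0],[2.5,-5.2,5],0.55],[[0,0,0],[2.5,-5.2,10],0.55],[[0,0,0],[2.5,-5.2,15],0.55],[[0,0,0],[2.5,-5.2,20],0.55],[[0,0,0],[2.5,-5.2,24],0.55],[[0,0,0],[2.5,-5.2,27],0.55],[[0,0,0],[2.5,-5.2,28],0.55],[[0,0,0],[2.5,-5.2,28],0.55],[[0,0,0],[2.5,-5.2,28],0.55]]}}

```text
t: 3.5
tcp_pos: [0.5725, 0.1432, 0.1229]
tcp_rot: [1.0, -0.0, 0.002, -0.0]
ft_force: [0.6, 0.1, 0.3]
width: 0.549
grip_force: 0.0
```

Run:
```python
from h import *
a=r.read_camera("scene")[80:280,210:450,::-1]
cv2.imwrite("pics/s1.png",cv2.resize(a,None,fx=3,fy=3,interpolation=cv2.INTER_CUBIC))
s=r.sense();print(s["q"],s["tcp_pos"],s["tcp_rot"])
```

```text
[ 5.34331354e-02  1.92180996e-01  1.77789126e+00 -2.97004727e-05
  1.16715225e+00  1.62420459e+00] [0.57288881 0.14339369 0.12342451] [ 9.99997615e-01  1.82394161e-05  2.18168582e-03 -1.02969130e-04]
```

View pics/s1.png

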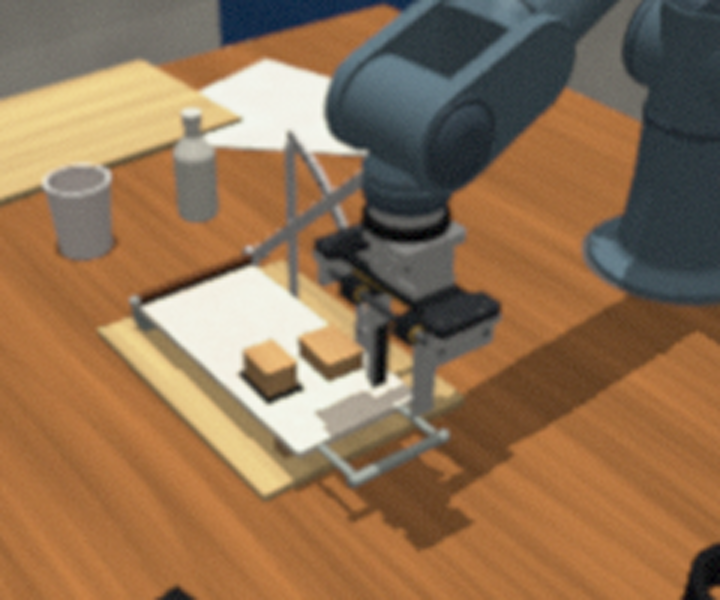

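The gripper hangs over the bar with its fingers straddling it. The path down is clear: the blocks are at px (270,365) and (330,345), and the gap is free. I'll descend and close.

{"op": "jog_arm", "data": {"targets": [[[0,0,0],[0,0,3],0.55],[[0,0,0],[0,0,6],0.55],[[0,0,0],[0,0,8],0.55],[[0,0,0],[0,0,9],0.55],[[0,0,0],[0,0,9],0.55],[[0,0,0],[0,0,9],0.3],[[0,0,0],[0,0,9],0.2],[[0,0,0],[0,0,9],0.1],[[0,0,0],[0,0,9],0.0],[[0,0,0],[0,0,9],0.0],[[0,0,0],[0,0,9],0.0]]}}

```text
t: 4.65
tcp_pos: [0.5713, 0.1437, 0.031]
tcp_rot: [1.0, 0.0, 0.0, 0.0]
ft_force: [-0.5, -0.7, 2.3]
width: 0.113
grip_force: 30.0
```

{"op": "jog_arm", "data": {"targets": [[[0,0,0],[0,0,-0.58],0],[[0,0,0],[0,0.02,-1.17],0],[[0,0,0],[0,0.04,-1.75],0],[[0,0,0],[0,0.07,-2.34],0],[[0,0,0],[0,0.11,-2.92],0],[[0,0,0],[0,0.16,-3.51],0],[[0,0,0],[0,0.21,-4.09],0],[[0,0,0],[0,0.28,-4.67],0],[[0,0,0],[0,0.35,-5.25],0],[[0,0,0],[0,0.44,-5.83],0],[[0,0,0],[0,0.53,-6.41],0],[[0,0,0],[0,0.63,-6.98],0],[[0,0,0],[0,0.74,-7.56],0],[[0,0,0],[0,0.86,-8.13],0],[[0,0,0],[0,0.98,-8.7],0],[[0,0,0],[0,1.12,-9.27],0],[[0,0,0],[0,1.21,-9.65],0],[[0,0,0],[0,1.21,-9.65],0],[[0,0,0],[0,1.21,-9.65],0]]}}

```text
t: 6.55
tcp_pos: [0.5712, 0.1314, 0.1281]
tcp_rot: [1.0, 0.0, -0.0, 0.0]
ft_force: [0.3, -4.1, -0.2]
width: 0.12
grip_force: 30.0
```

```bash
cat > look.py <<'E'
from h import *
import sys
k=sys.argv[1]
im=[r.read_camera("scene")[90:250,220:380,::-1],r.read_camera("top")[145:245,265:400,::-1]]
im[1]=cv2.resize(im[1],(216,160))
cv2.imwrite(f"pics/l{k}.png",cv2.resize(np.hstack(im),None,fx=2.1,fy=3,interpolation=cv2.INTER_CUBIC) if 0 else cv2.resize(np.hstack(im),None,fx=2.12,fy=2.12,interpolation=cv2.INTER_CUBIC))
s=r.sense();p=np.load("rig0.npy");g=s["tcp_pos"]+R.from_quat(s["tcp_rot"]).apply([0,0,-.019])-p[:3]
print(s["t"],"theta",np.arctan2(g[2],g[1]),"rad",np.hypot(g[1],g[2]),s["ft_force"])
E
python3 look.py 1
```

```text
6.65 theta 0.2522555614750236 rad 0.3907951547824635 [-0.31013956 -3.53927677  0.32203613]
```

View pics/l1.png

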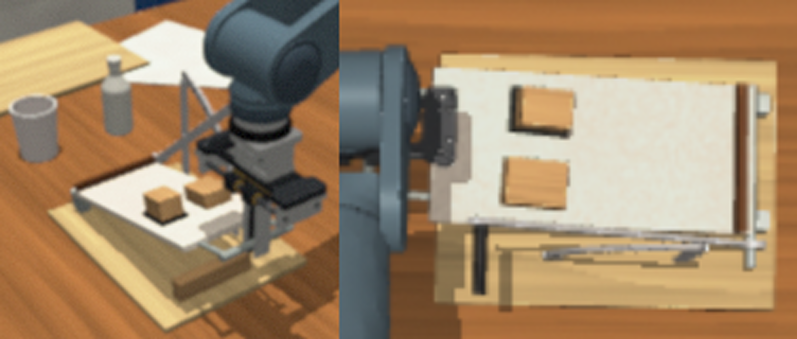

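Board at 0.25 rad, both blocks still up: in the top half of the picture soled is at (545,110) and plain at (537,182). I'll add a numeric tracker on the top view so I needn't view pictures.

```bash
cat > track.py <<'E'
from h import *
def track(r=r):
    im=r.read_camera("top");s=r.sense();p=np.load("rig0.npy")
    g=s["tcp_pos"]+R.from_quat(s["tcp_rot"]).apply([0,0,-.019])-p[:3];th=np.arctan2(g[2],g[1])
    hsv=cv2.cvtColor(im,cv2.COLOR_RGB2HSV);out=[]
    ys=np.arange(.0,.285,.002)
    for x,h in((-.037,.025),(.037,.036)):
        L=[arm(x+dx,.022+y,th,.006+h) for y in ys for dx in(-.012,0,.012)]
        uv=proj("top",world(p,L)).astype(np.float32)
        v=cv2.remap(hsv,uv[:,0],uv[:,1],cv2.INTER_LINEAR)[:,0].reshape(len(ys),3,3).astype(float)
        m=(v[:,:,1]>70).mean(1)>.5   # saturated = wood
        n,l,st,c=cv2.connectedComponentsWithStats(m.astype(np.uint8)[:,None])
        out.append([(round(ys[st[i,1]],3),round(ys[st[i,1]+st[i,3]-1],3)) for i in range(1,n) if st[i,4]>5])
    print(round(s["t"],2),"theta %.4f"%th,"r %.4f"%np.hypot(g[1],g[2]),"plain",out[0],"soled",out[1],"F",np.round(s["ft_force"],1))
if __name__=="__main__": track()
E
python3 track.py
```

```text
6.7 theta 0.2520 r 0.3908 plain [(np.float64(0.182), np.float64(0.244))] soled [(np.float64(0.0), np.float64(0.012)), (np.float64(0.18), np.float64(0.234))] F [ 0.1 -4.7  0.5]
```

{"op": "jog_arm", "data": {"targets": [[[0,0,0],[0,0.1,-0.38],0],[[0,0,0],[0,0.2,-0.75],0],[[0,0,0],[0,0.2,-0.75],0],[[0,0,0],[0,0.2,-0.75],0],[[0,0,0],[0,0.2,-0.75],0],[[0,0,0],[0,0.2,-0.75],0],[[0,0,0],[0,0.2,-0.75],0],[[0,0,0],[0,0.2,-0.75],0]]}}

```text
t: 7.5
tcp_pos: [0.5711, 0.1298, 0.1345]
tcp_rot: [1.0, 0.0, -0.0, -0.0]
ft_force: [4.4, -1.4, -8.2]
width: 0.116
grip_force: 30.0
```

```bash
python3 track.py
```

```text
7.55 theta 0.2693 r 0.3909 plain [(np.float64(0.18), np.float64(0.244))] soled [(np.float64(0.0), np.float64(0.012)), (np.float64(0.178), np.float64(0.236))] F [ 4.8 -1.6 -7.6]
```

{"op": "jog_arm", "data": {"targets": [[[0,0,0],[0,0.11,-0.37],0],[[0,0,0],[0,0.22,-0.75],0],[[0,0,0],[0,0.22,-0.75],0],[[0,0,0],[0,0.22,-0.75],0],[[0,0,0],[0,0.22,-0.75],0],[[0,0,0],[0,0.22,-0.75],0],[[0,0,0],[0,0.22,-0.75],0],[[0,0,0],[0,0.22,-0.75],0]]}}

```text
t: 8.35
tcp_pos: [0.5712, 0.1275, 0.1426]
tcp_rot: [1.0, 0.0, -0.0, 0.0]
ft_force: [0.1, -3.3, -1.0]
width: 0.117
grip_force: 30.0
```

```bash
python3 track.py
```

```text
8.4 theta 0.2908 r 0.3909 plain [(np.float64(0.18), np.float64(0.244))] soled [(np.float64(0.0), np.float64(0.014)), (np.float64(0.18), np.float64(0.236))] F [ 0.7 -2.3 -0.7]
```

{"op": "jog_arm", "data": {"targets": [[[0,0,0],[0,0.11,-0.37],0],[[0,0,0],[0,0.23,-0.74],0],[[0,0,0],[0,0.23,-0.74],0],[[0,0,0],[0,0.23,-0.74],0],[[0,0,0],[0,0.23,-0.74],0],[[0,0,0],[0,0.23,-0.74],0],[[0,0,0],[0,0.23,-0.74],0],[[0,0,0],[0,0.23,-0.74],0],[[0,0,0],[0,0.23,-0.74],0],[[0,0,0],[0,0.23,-0.74],0]]}}

```text
t: 9.4
tcp_pos: [0.5711, 0.1253, 0.1497]
tcp_rot: [1.0, 0.0, -0.0, -0.0]
ft_force: [2.4, -0.3, -3.9]
width: 0.112
grip_force: 30.0
```

```bash
python3 track.py
```

```text
9.45 theta 0.3098 r 0.3909 plain [(np.float64(0.0), np.float64(0.01)), (np.float64(0.18), np.float64(0.244))] soled [(np.float64(0.002), np.float64(0.014)), (np.float64(0.178), np.float64(0.238))] F [ 3.1  1.2 -4. ]
```

{"op": "jog_arm", "data": {"targets": [[[0,0,0],[0,0.12,-0.37],0],[[0,0,0],[0,0.24,-0.74],0],[[0,0,0],[0,0.24,-0.74],0],[[0,0,0],[0,0.24,-0.74],0],[[0,0,0],[0,0.24,-0.74],0],[[0,0,0],[0,0.24,-0.74],0],[[0,0,0],[0,0.24,-0.74],0],[[0,0,0],[0,0.24,-0.74],0],[[0,0,0],[0,0.24,-0.74],0],[[0,0,0],[0,0.24,-0.74],0]]}}

```text
t: 10.45
tcp_pos: [0.5712, 0.1228, 0.1574]
tcp_rot: [1.0, 0.0, 0.0, 0.0]
ft_force: [-0.1, 2.0, -0.4]
width: 0.119
grip_force: 30.0
```

```bash
python3 track.py
```

```text
10.5 theta 0.3305 r 0.3910 plain [(np.float64(0.0), np.float64(0.01)), (np.float64(0.112), np.float64(0.178))] soled [(np.float64(0.002), np.float64(0.016)), (np.float64(0.178), np.float64(0.236))] F [1.  0.7 0.2]
```

It is slipping, so I'll hold here.

{"op": "jog_arm", "data": {"targets": [[[0,0,0],[0,0,0],0],[[0,0,0],[0,0,0],0],[[0,0,0],[0,0,0],0],[[0,0,0],[0,0,0],0],[[0,0,0],[0,0,0],0],[[0,0,0],[0,0,0],0],[[0,0,0],[0,0,0],0],[[0,0,0],[0,0,0],0],[[0,0,0],[0,0,0],0],[[0,0,0],[0,0,0],0]]}}

```text
t: 11.5
tcp_pos: [0.5712, 0.1229, 0.1572]
tcp_rot: [1.0, 0.0, 0.0, -0.0]
ft_force: [-0.6, 0.9, 2.4]
width: 0.119
grip_force: 30.0
```

```bash
python3 track.py
```

```text
11.55 theta 0.3298 r 0.3910 plain [(np.float64(0.0), np.float64(0.068))] soled [(np.float64(0.002), np.float64(0.016)), (np.float64(0.18), np.float64(0.236))] F [-1.   2.1  2.4]
```

The plain block is at the stop and the soled block is still up. Now I'll release the bar, lift, and move over the pin.

{"op": "jog_arm", "data": {"targets": [[[0,0,0],[0,0,0],0.2],[[0,0,0],[0,0,0],0.3],[[0,0,0],[0,0,0],0.5],[[0,0,0],[0,0,0],0.5],[[0,0,0],[0,0,0],0.5],[[0,0,0],[0,0,-2],0.5],[[0,0,0],[0,0,-5],0.5],[[0,0,0],[0,0,-10],0.5],[[0,0,0],[0,0,-15],0.5],[[0,0,0],[0,0,-20],0.5],[[0,0,0],[0,0,-24.5],0.5],[[0,0,0],[-3,3,-24.5],0.5],[[0,0,0],[-6,6,-24.5],0.5],[[0,0,0],[-9,8.5,-24.5],0.5],[[0,0,0],[-12.2,10.6,-24.5],0.5],[[0,0,0],[-12.2,10.6,-24.5],0.5],[[0,0,0],[-12.2,10.6,-24.5],0.5]]}}

```text
t: 13.25
tcp_pos: [0.4492, 0.0165, 0.4025]
tcp_rot: [1.0, -0.0, 0.001, 0.0]
ft_force: [0.1, -0.9, 0.3]
width: 0.501
grip_force: 0.0
```

Run:
```python
from h import *
a=r.read_camera("scene")[70:250,220:420,::-1]
cv2.imwrite("pics/s2.png",cv2.resize(a,None,fx=3.3,fy=3.3,interpolation=cv2.INTER_CUBIC))
p=np.load("rig0.npy")
# expected crop pixels for bar ends at candidate angles and for pin ends
f=lambda L:((proj("scene",world(p,L))[0]-[220,70]+.5)*3.3-.5).round(0)
for th in(.29,.31,.33,.35): print(th,f(arm(.058,.39,th)),f(arm(-.058,.39,th)),f(arm(.075,.33,th,.006)))
print("pin",f(arm(-.148,.36,p[4])),f(arm(-.088,.36,p[4])))
```

```text
0.29 [341. 452.] [451. 403.] [282. 436.]
0.31 [339. 444.] [449. 395.] [281. 429.]
0.33 [337. 435.] [448. 386.] [279. 421.]
0.35 [335. 426.] [446. 377.] [277. 414.]
pin [456. 186.] [402. 205.]
```

View pics/s2.png

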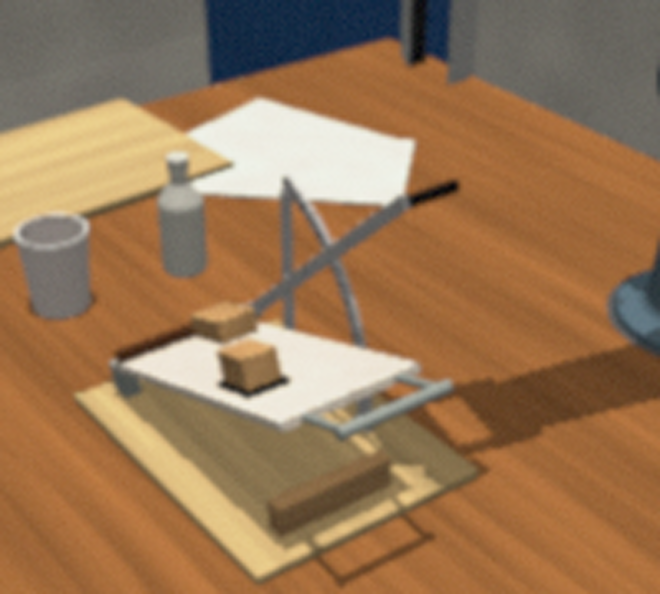

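The board stands at about 0.33 rad (bar ends at px (340,434) and (449,386)). Plain is at the stop (225,320), soled is up (250,365), and the fingers are above the pin (435,195). I'll descend and grip the pin.

{"op": "jog_arm", "data": {"targets": [[[0,0,0],[-0.2,-0.1,4],0.5],[[0,0,0],[-0.2,-0.1,8],0.5],[[0,0,0],[-0.2,-0.1,11],0.5],[[0,0,0],[-0.2,-0.1,12.8],0.5],[[0,0,0],[-0.2,-0.1,12.8],0.5],[[0,0,0],[-0.2,-0.1,12.8],0.4],[[0,0,0],[-0.2,-0.1,12.8],0.3],[[0,0,0],[-0.2,-0.1,12.8],0.2],[[0,0,0],[-0.2,-0.1,12.8],0.1],[[0,0,0],[-0.2,-0.1,12.8],0],[[0,0,0],[-0.2,-0.1,12.8],0],[[0,0,0],[-0.2,-0.1,12.8],0]]}}

```text
t: 14.5
tcp_pos: [0.4476, 0.0181, 0.2748]
tcp_rot: [1.0, 0.0, 0.001, -0.0]
ft_force: [-0.3, 4.2, 4.3]
width: 0.115
grip_force: 30.0
```

Run:
```python
from h import *
p=np.load("rig0.npy");s=r.sense();g=s["tcp_pos"]+[0,0,.019]-p[:3]
th=np.arctan2(g[2],g[1]);print(g,th,np.hypot(g[1],g[2]),s["width"],s["ft_force"])
for t in np.linspace(.7456,.33,15): # relative arc, tool cm (y=-wy, z=-wz)
    print(round(t,3),round(-36*(np.cos(t)-np.cos(.7456)),2),round(-36*(np.sin(t)-np.sin(.7456)),2))
```

```text
[-0.12482332  0.26504921  0.24429736] 0.7446785693131983 0.36046120906904955 0.11508223638009484 [-0.31636453  4.20484034  4.33943584]
0.746 -0.0 -0.0
0.716 -0.71 0.8
0.686 -1.4 1.61
0.657 -2.07 2.45
0.627 -2.71 3.31
0.597 -3.32 4.18
0.567 -3.91 5.07
0.538 -4.47 5.98
0.508 -5.0 6.91
0.478 -5.51 7.85
0.449 -5.99 8.8
0.419 -6.44 9.77
0.389 -6.86 10.76
0.36 -7.25 11.75
0.33 -7.61 12.76
```

{"op": "jog_arm", "data": {"targets": [[[0,0,0],[0,-0.71,0.8],0],[[0,0,0],[0,-1.4,1.61],0],[[0,0,0],[0,-2.07,2.45],0],[[0,0,0],[0,-2.71,3.31],0],[[0,0,0],[0,-3.32,4.18],0],[[0,0,0],[0,-3.91,5.07],0],[[0,0,0],[0,-4.47,5.98],0],[[0,0,0],[0,-5.0,6.91],0],[[0,0,0],[0,-5.51,7.85],0],[[0,0,0],[0,-5.99,8.8],0],[[0,0,0],[0,-6.44,9.77],0],[[0,0,0],[0,-6.86,10.76],0],[[0,0,0],[0,-7.25,11.75],0],[[0,0,0],[0,-7.61,12.76],0],[[0,0,0],[0,-7.61,12.76],0],[[0,0,0],[0,-7.61,12.76],0],[[0,0,0],[0,-7.61,12.76],0]]}}

```text
t: 16.2
tcp_pos: [0.4472, 0.0939, 0.1455]
tcp_rot: [1.0, 0.0, 0.0, -0.0]
ft_force: [4.7, 2.2, -1.7]
width: 0.116
grip_force: 30.0
```

Run:
```python
from h import *
p=np.load("rig0.npy");s=r.sense();g=s["tcp_pos"]+[0,0,.019]-p[:3]
print(g,np.arctan2(g[2],g[1]),np.hypot(g[1],g[2]),s["width"],s["ft_force"])
```

```text
[-0.12516945  0.34090284  0.11492117] 0.32514416023488707 0.3597521630362077 0.11550122901483971 [ 4.74192275  2.19442833 -1.68757134]
```

{"op": "jog_arm", "data": {"targets": [[[0,0,0],[0,0,0],0.2],[[0,0,0],[0,0,0],0.35],[[0,0,0],[0,0,0],0.5],[[0,0,0],[0,0,0],0.5],[[0,0,0],[0,0,0],0.5],[[0,0,0],[0,0,-2],0.5],[[0,0,0],[0,0,-6],0.5],[[0,0,0],[0,0,-11],0.5],[[0,0,0],[0,0,-16],0.5],[[0,0,0],[0,0,-21],0.5],[[0,0,0],[0,0,-25],0.5],[[0,0,0],[0,0,-25],0.5],[[0,0,0],[0,0,-25],0.5],[[0,0,0],[0,0,-25],0.5]]}}

```text
t: 17.6
tcp_pos: [0.4466, 0.0938, 0.3946]
tcp_rot: [1.0, 0.0, -0.002, -0.0]
ft_force: [0.3, -0.2, 0.5]
width: 0.5
grip_force: 0.0
```

Run:
```python
from h import *
a=r.read_camera("scene")[120:230,240:380,::-1]
cv2.imwrite("pics/s3.png",cv2.resize(a,None,fx=5,fy=5,interpolation=cv2.INTER_CUBIC))
p=np.load("rig0.npy")
f=lambda L:((proj("scene",world(p,L))[0]-[240,120]+.5)*5-.5).round(0)
for th in(.29,.31,.33,.35): print(th,"bar",f(arm(.058,.39,th)),f(arm(-.058,.39,th)),"pin",f(arm(-.148,.36,th)),f(arm(-.088,.36,th)))
```

```text
0.29 bar [417. 436.] [583. 361.] pin [667. 298.] [590. 332.]
0.31 bar [414. 422.] [581. 348.] pin [665. 287.] [588. 321.]
0.33 bar [412. 409.] [579. 335.] pin [663. 275.] [586. 309.]
0.35 bar [409. 395.] [577. 322.] pin [661. 264.] [584. 297.]
```

View pics/s3.png

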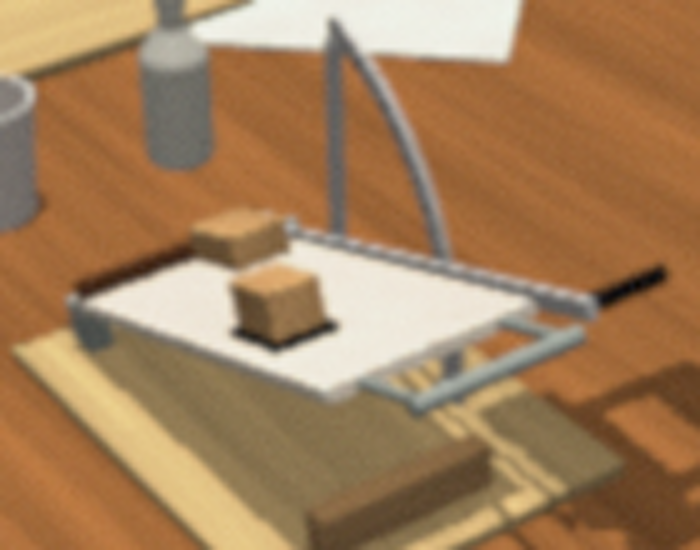

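The pin's tip is at (662,271) and the bar's ends at (415,406) and (580,336). Both angles are about 0.33 rad, so the pointer lies in line. Plain is at the stop, soled is still up, and the robot is clear, so I'm handing in.

```bash
python3 -c "
from rig import r
print(r.close_job())"
```

```text
the job is handed in; nothing more can be done
None
```

I handed the job in at about 17.7 s; no verdict came back. The plain block slipped between 0.31 and 0.33 rad, the board stands at about 0.33 rad with the soled block still up, and the pointer reads about 0.33 rad, in line with the board.

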